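# Hold a spring clip open around a stall's price card

### The job

Take the red spring clip out of the yellow tub by its two tails, squeeze it wide open and bring its gaping jaws around a free edge of the white price card, card between the jaws and touching neither, so that I can slip a new ticket in. Finish while still holding it there, squeezed open; do not let go or put it down. Leave the blue clip in the tub, do not shove the price card, and leave the jars, tin, bowl and spoon where they are.

Things in the scene. Friction and masses are not known exactly. Their poses are not given: they have to be found in the camera images.
- red_clip: spring clip of red plastic, lying flat: 24 mm high, about 104 mm long, 59 mm wide over the tail ends when shut, 50 g. Origin: on the pivot axis, on the underside. +x points to the jaw tips (47 mm ahead), -x to the two finger tails, z is the pivot axis (up as it lies).
- red_clip_grip (a point): point midway between the red clip's tails, 38 mm behind the pivot, at half height (12 mm): the place to squeeze, along the clip's y. The tails are flat upright plates from 24 to 52 mm behind the pivot; here their outer faces are 50 mm apart when shut, 24 mm fully open. Shut they splay out by 0.30 rad to the rear; open they are nearly parallel.
- red_clip_mouth (a point): point midway between the red clip's jaws, 36 mm ahead of its pivot (11 mm back from the tips), at half its height (12 mm). The free space between the open jaws reaches back to about 12 mm ahead of the pivot.
- red_clip_left_tip (a point): inner face of the red clip's left (+y) jaw at its tip, half height
- red_clip_right_tip (a point): inner face of the red clip's right (-y) jaw at its tip, half height; the two tips are about 3 mm apart when shut and 32 mm when fully open
- red_clip_left (a joint): turn of the red clip's left half about the pivot: 0 shut, 0.32 rad fully open (a stop); the right half turns equally the other way. Squeezing the tails spreads the jaws: 4 N on each tail starts it, 8 N holds it fully open, so grip with 15 to 25 N. It springs shut when released.
- blue_clip: spring clip of blue plastic, lying flat: 24 mm high, about 104 mm long, 59 mm wide over the tail ends when shut, 50 g. Origin: on the pivot axis, on the underside. +x points to the jaw tips (47 mm ahead), -x to the two finger tails, z is the pivot axis (up as it lies). Same as the red one; it stays in the tub.
- tub: shallow open yellow plastic tub, fixed, 220 (x) x 320 (y) x 45 mm high, wall 4 mm, inner floor 4 mm above the table. Both clips lie on its floor. Origin: centre of its underside.
- card: stiff white price card with a green band, upright on a wooden foot, loose, 0.75 kg. Origin: centre of the foot's underside; x is the card's normal, y along its width, z up. Card 5 mm thick, 160 mm wide (y -80 to 80 mm), top edge 155 mm above the origin. Foot 85 (x) x 130 (y) x 20 mm high. Both upright side edges and the top edge are free.
- tall_jar: bystander: green jar with red lid, 72 mm across, 140 mm high; origin: centre of its underside
- squat_jar: bystander: amber jar with brass lid, 84 mm across, 95 mm high; origin: centre of its underside
- tin: bystander: tin can with green label, 66 mm across, 85 mm high; origin: centre of its underside
- bowl: bystander: blue bowl heaped with green tomatoes, 170 mm across, about 105 mm high; origin: centre of its underside
- spoon: bystander: wooden spoon about 200 mm long, lying on the table to the left; origin: under its middle

How it is judged:
By the outcome, as a careful person would: the job done as asked, in the order asked, and still so for the second after the job is handed in, while the arm keeps its last pose, push and grip.
It also fails if it takes over 43 s, if anything falls off the work surface, if the arm or the gripper's body presses on something with over 40 N, if the wrist force passes 120 N, or if a joint passes its speed limit or range.

### The arm

A 6-joint arm with a two-finger parallel gripper is mounted at the origin on the work surface. World frame = base frame: x ahead of the robot, y to its left, z up, the work surface at z = 0. Lengths are in m, angles in rad, forces in N, time in s.
With the tool pointing down it reaches from about 0.225 to 0.875 m from the base axis. Payload 3.4 kg.
Tool frame: the origin (TCP) lies at the very end of the fingers, on their centre line; the grasp point (between the pads) lies 19 mm behind it; z points along the fingers, x is the direction in which the jaws open and shut, and the axes are right-handed (so a half turn about z gives the same grasp; the last joint's range is limited). The gripper opens to 85 mm and grips with 20 to 120 N. Pads are 22 mm wide; open, the fingers measure 114 mm over their backs; the gripper's body (76 mm by 85 mm) begins 54 mm behind the grasp point. The pads swing forward as they close: fully open they stand 13 mm farther back than shut.
Start: joints at [-1.35, 0.276, 1.505, -0, 1.361, -0.121], TCP at [0.193, -0.542, 0.231] pointing down, gripper open.
Joint ranges: [-2.89, 2.89], [-0.75, 2.08], [0.22, 2.7], [-1.18, 4.32], [0.11, 2.71], [-2.7, 2.7]. Speed limits (rad/s): [2.57, 2.57, 3.14, 3.14, 3.14, 3.14].

### API

Orientations are given as a unit quaternion [w, x, y, z].
In Python, from rig import manip gives the robot as it stands.
- The arm moves only by the tool carry_out, never from a script. Its argument "series" is a list of rows, each a list of 2 entries, a list of its own where there are three numbers: the shift along the tool's x, y, z in mm, then the turn about the tool's z in degrees. A call has 1 to 10 rows; each row shifts and turns the pose as measured when the row begins, along the tool's axes as they then stand; what a row does not reach is not made up. A row lasts 1/12 s, in which the tool goes at most 41.7 mm and 7.16 degrees, less where a joint would pass 70% of its speed; a pose out of reach is approached as far as the arm can. A call is refused whole if a number of a shift passes 41.7 or a number of a turn 7.16, either way. A call with a gripper value outside its range is refused whole. "fingers" is the finger opening in mm, from 0 to 85.4, set as the call begins (left out, the last holds). The fingers move at their own pace and stop on an object; "squeeze" is the grip in N (left out, the last holds). Time passes only in rows, so rows that do not move let the fingers close. It gives the time, the measured TCP pose, the force and the opening at its end, in the units of the state.
- manip.get_state(): the state, without advancing time (a new reading comes with each control period).
- manip.get_image(name): name is "side" or "top"; returns a dict with "frame" (480x640x3 uint8, blue, green, red), "K" (3x3 intrinsics, pixels), "k1" (the pictures are not rectified: a ray, as slopes to the right and down, at radius r is drawn at 1 + k1 r^2 times it, then the intrinsics apply), "rvec" (rotation vector, rad) and "tvec" (3), from world to camera coordinates, as OpenCV has them. Camera axes: x right, y down, z forward; pixel columns grow to the right and rows downward; lengths in m; the calibration is good to about 2 mm. A picture is of the moment at which its call begins. There is no depth.
- manip.sign_off(): hands the job in, once; it reports no verdict.
The state is a dict: "clock": time; "qpos": joint angles; "qd": joint speeds; "effort": joint torques, N m; "position": TCP position; "ee_rot": TCP orientation; "contact_force": force on the tool from outside, world axes, zero at the start; "moment": the same for the moment, N m; "width": finger opening in m.
Only numpy, scipy, OpenCV 4.12 (cv2) and the standard library are available. Lean on these libraries where they do the work, as an engineer would, in place of code of your own. Each camera call takes 0.05 s, during which the arm holds its last target. There are 200 camera calls.

## Working session

There is one attempt and no reset: what is moved stays moved. The work goes in short steps, Python scripts to look and compute and a tool call to move; the robot and the scene stay as the last step left them, time stands still between calls to the robot, and variables do not carry over. Pictures are saved under pics/ and viewed, about 8 in all and at most 12, crops included, and the job is handed in when it is done.

Besides the shell and the picture viewer there is one more tool, called after "Emit:" by a JSON object that holds its "method" and its "body", one argument or row to a line. carry_out: Moves the arm, as the interface text tells. Its arguments: {"type":"object","properties":{"series":{"type":"array","items":{"type":"array"}},"fingers":{"type":"number"},"squeeze":{"type":"number"}},"required":["series"]}

```bash
mkdir -p pics
cat > h.py <<'E'
import numpy as np, cv2
from rig import manip
def shot(n,f):
    d=manip.get_image(n); cv2.imwrite('pics/'+f+'.png',d['frame']); np.save('pics/'+f,d,allow_pickle=True); return d
def load(f): return np.load('pics/'+f+'.npy',allow_pickle=True).item()
def ray(d,p):
    K=np.array(d['K']);p=np.atleast_2d(np.array(p,float))
    s=np.c_[(p[:,0]-K[0,2])/K[0,0],(p[:,1]-K[1,2])/K[1,1]];u=s.copy()
    for _ in range(30): u=s/(1+d['k1']*(u**2).sum(1,keepdims=True))
    R=cv2.Rodrigues(np.array(d['rvec'],float))[0];t=np.array(d['tvec'],float).ravel()
    return -R.T@t, np.c_[u,np.ones(len(u))]@R
def onz(d,p,z):
    c,v=ray(d,p); return c+v*((z-c[2])/v[:,2])[:,None]
def proj(d,X):
    K=np.array(d['K']);k=np.array([d['k1'],0,0,0,0.])
    R=cv2.Rodrigues(np.array(d['rvec'],float))[0];c=np.atleast_2d(X)@R.T+np.array(d['tvec']).ravel()
    u=c[:,:2]/c[:,2:];u=u*(1+d['k1']*(u**2).sum(1,keepdims=True));return u*[K[0,0],K[1,1]]+[K[0,2],K[1,2]]
E
python3 - <<'E'
from h import *
for n in('top','side'):
    d=shot(n,n+'0'); print(n,d['K'],d['k1'],ray(d,[[320,240]]))
print(manip.get_state())
E
```

```text
top [[612.16818321   0.         314.04395568]
 [  0.         612.16818321 232.47825493]
 [  0.           0.           1.        ]] -0.18068317868141068 (array([0.45621932, 0.10996592, 1.48853801]), array([[ 0.09045002, -0.02483133, -0.99571475]]))
side [[479.27694026   0.         326.04444862]
 [  0.         479.27694026 244.40318026]
 [  0.           0.           1.        ]] 0.029260685329431983 (array([ 0.40270624, -0.86692826,  0.71028076]), array([[ 0.17874624,  0.81206917, -0.55573095]]))
{'clock': 0.1, 'qpos': array([-1.34996977e+00,  2.76523639e-01,  1.50603333e+00,  1.60179532e-06,
        1.36070239e+00, -1.21014980e-01]), 'qd': array([-1.73286015e-03, -3.46609255e-03, -2.94478682e-03, -5.22220838e-04,
       -5.98007563e-05,  5.77898601e-04]), 'effort': array([ 1.94466309e-03, -4.17699373e+01, -2.46404243e+01, -1.88813242e-04,
        5.78376421e-03, -2.72183364e-06]), 'position': array([ 0.19263326, -0.54125728,  0.23052016]), 'ee_rot': array([-5.59721554e-04,  8.17074477e-01, -5.76531529e-01, -6.17406984e-04]), 'contact_force': array([-0.03864732,  0.41513808, -0.88988315]), 'moment': array([0.04856829, 0.00158241, 0.01942487]), 'width': 0.0857086904950193}
```

View pics/top0.png

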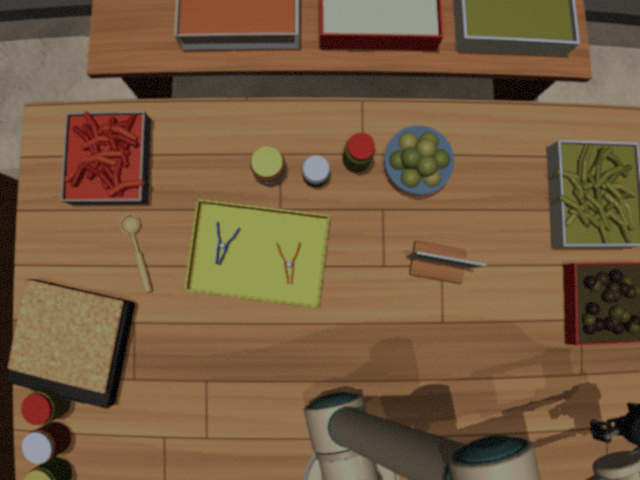

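View pics/side0.png

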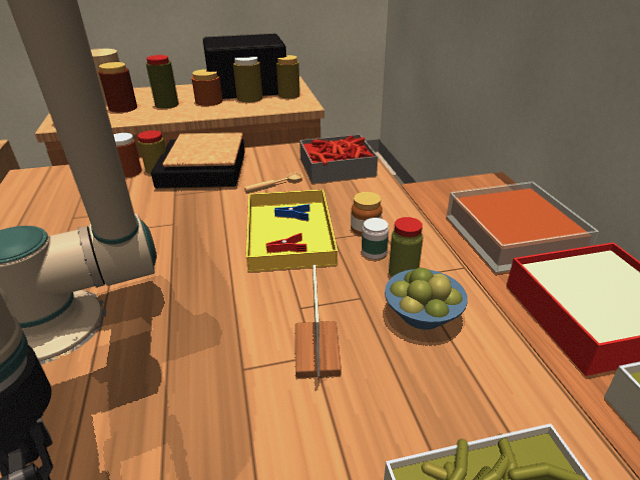

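Run:
```python
from h import *
d=load('top0');f=d['frame'];s=load('side0')
c=cv2.resize(f[225:300,250:330],None,fx=5,fy=5,interpolation=cv2.INTER_CUBIC)
e=cv2.resize(f[225:300,400:500],None,fx=4,fy=4,interpolation=cv2.INTER_CUBIC)
g=cv2.resize(s['frame'][220:400,230:370],None,fx=2,fy=2)
W=np.zeros((740,800,3),np.uint8);W[:375,:400]=c;W[:300,400:800]=e;W[380:740,:280]=g
cv2.imwrite('pics/crop0.png',cv2.resize(W,(648,600)))
h=cv2.cvtColor(f,cv2.COLOR_BGR2HSV)
m=((h[...,0]<14)|(h[...,0]>170))&(h[...,1]>120); r=np.zeros_like(m);r[230:292,262:318]=1;m&=r
ys,xs=np.nonzero(m);P=np.c_[xs,ys];print(len(P))
X=onz(d,P,.028)[:,:2]
rc=cv2.minAreaRect((X*1000).astype(np.float32));print('clip rect',rc)
c0,sv,vt=np.linalg.svd(X-X.mean(0));print(X.mean(0),vt)
for y in range(ys.min(),ys.max()+1):print(y,xs[ys==y])
print('band', onz(d,[[415,252],[486,265]],.155))
```

```text
18
clip rect ((538.2536010742188, 147.27235412597656), (75.05768585205078, 50.41780090332031), 2.690739631652832)
[0.547148   0.14721495] [[-0.99451048  0.10463699]
 [-0.10463699 -0.99451048]]
245 [299]
246 [278]
247 [278 298]
248 [298]
249 [279 298]
250 [279]
251 []
252 []
253 []
254 []
255 []
256 [295]
257 [295]
258 [294]
259 []
260 []
261 []
262 [285]
263 []
264 [293]
265 []
266 [285 292]
267 []
268 []
269 []
270 []
271 [286]
272 []
273 []
274 []
275 []
276 [287]
277 [287]
band [[ 0.55056711 -0.13229954  0.155     ]
 [ 0.52099187 -0.29212469  0.155     ]]
```

View pics/crop0.png

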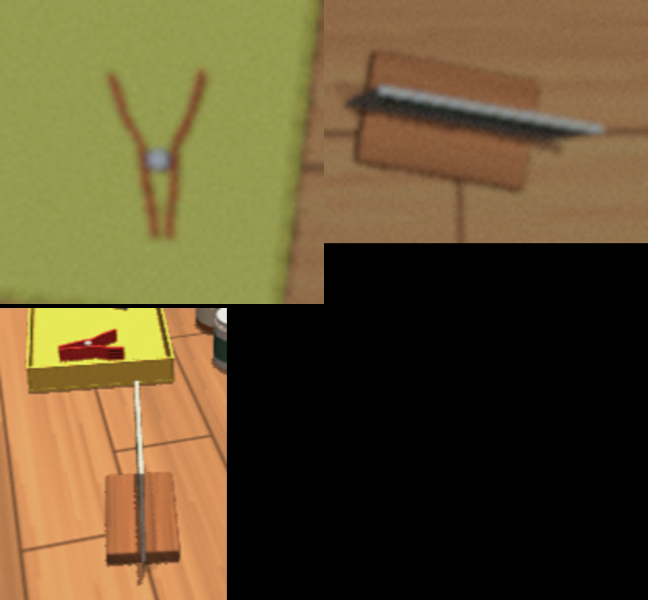

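Run:
```python
from h import *
d=load('top0')
q=lambda L:np.array([[250+x/.81/5-.4,225+y/.81/5-.4] for x,y in L])
X=onz(d,q([(158,159),(112,73),(203,72),(155,236),(170,236)]),.028);print(X.round(4))
t=(X[1]+X[2])/2;j=(X[3]+X[4])/2;v=j-t;print('tail w',np.linalg.norm(X[1]-X[2]),'len',np.linalg.norm(v),'yaw',np.degrees(np.arctan2(v[1],v[0])))
u=v/np.linalg.norm(v);print('pivot-tails',(X[0]-t)@u,'grip',X[0]-u*.038)
e=lambda L:np.array([[400+(x/.81-400)/4-.4,225+y/.81/4-.4] for x,y in L])
C=onz(d,e([(380,90),(603,129)]),.155);print('card',C.round(4),np.linalg.norm(C[0]-C[1]),np.degrees(np.arctan2(*(C[0]-C[1])[[1,0]])))
F=onz(d,e([(373,52),(540,80),(523,188),(358,160)]),.02);print('foot',F.round(4),F.mean(0),C.mean(0))
s=manip.get_state();from scipy.spatial.transform import Rotation as R
print(R.from_quat(np.roll(s['ee_rot'],-1)).as_matrix().round(3))
```

```text
[[0.5318 0.1486 0.028 ]
 [0.5827 0.1759 0.028 ]
 [0.5832 0.1221 0.028 ]
 [0.4865 0.1504 0.028 ]
 [0.4865 0.1416 0.028 ]]
tail w 0.05380517913189589 len 0.09653753014161776 yaw -178.18321622977317
pivot-tails 0.05115190985606112 grip [0.56976157 0.14985462 0.028     ]
card [[ 0.5497 -0.1365  0.155 ]
 [ 0.5223 -0.2915  0.155 ]] 0.1574182667417063 79.96763823530355
foot [[ 0.5877 -0.1566  0.02  ]
 [ 0.5663 -0.2841  0.02  ]
 [ 0.4851 -0.2691  0.02  ]
 [ 0.507  -0.144   0.02  ]] [ 0.53652042 -0.21345364  0.02      ] [ 0.53600904 -0.21398858  0.155     ]
[[ 0.335 -0.942 -0.   ]
 [-0.942 -0.335  0.002]
 [-0.002 -0.    -1.   ]]
```

Emit:
{"method": "carry_out", "body": {
  "series": [
    [[-26, -29, 0], 0],
    [[-26, -29, 0], 0],
    [[-26, -29, 0], 0],
    [[-26, -29, 0], 0],
    [[-26, -29, 0], 0],
    [[-26, -29, 0], 0],
    [[-26, -29, 0], 0],
    [[-26, -29, 0], 0],
    [[-26, -29, 0], 0],
    [[-26, -29, 0], 0]
  ],
  "fingers": 85,
  "squeeze": 20
}}

```text
clock: 0.93
position: [0.3814, -0.1922, 0.2248]
ee_rot: [-0.0, 0.812, -0.583, -0.003]
contact_force: [0.9, -1.6, 0.9]
width: 0.0846
```

```bash
cat >> h.py <<'E'
from scipy.spatial.transform import Rotation as Ro
def to(x,y,z,ang):
    "print tool-axis shift (mm) and tool-z turn (deg) to a TCP target with tool x at world angle ang"
    s=manip.get_state();M=Ro.from_quat(np.roll(s['ee_rot'],-1)).as_matrix()
    a=np.degrees(np.arctan2(M[1,0],M[0,0]))
    print('pos',s['position'].round(4),'toolx',a.round(2),'F',s['contact_force'].round(1),'w',s['width'].round(4),'t',s['clock'],'q',s['qpos'].round(2))
    print('tilt',M[:,2].round(4),'shift',(M.T@(np.array([x,y,z])-s['position'])*1000).round(1),'turn',round(a-ang,2))
E
python3 -c "
from h import *
to(.570,.149,.12,-88.2)"
```

```text
Traceback (most recent call last):
  File "h.py", line 23, in to
    print('pos',s['position'].round(4),'toolx',a.round(2),'F',s['contact_force'].round(1),'w',s['width'].round(4),'t',s['clock'],'q',s['qpos'].round(2))
                                                                                              ^^^^^^^^^^^^^^^^
AttributeError: 'float' object has no attribute 'round'
```

```bash
sed -i "s/s\['width'\].round(4)/s['width']/" h.py
python3 -c "
from h import *
to(.570,.149,.12,-88.2)"
```

```text
pos [ 0.3814 -0.1922  0.2248] toolx -71.33 F [ 0.9 -1.6  0.9] w 0.08455355241679066 t 0.9333 q [-0.63  0.06  1.8   0.    1.29  0.61]
tilt [-0.0046  0.0038 -1.    ] shift [-262.3 -288.3  105.2] turn 16.87
```

Emit:
{"method": "carry_out", "body": {
  "series": [
    [[-26, -29, 0], 0],
    [[-26, -29, 0], 0],
    [[-26, -29, 0], 0],
    [[-26, -29, 0], 0],
    [[-26, -29, 0], 0],
    [[-26, -29, 0], 0],
    [[-26, -29, 0], 0],
    [[-26, -29, 0], 0],
    [[-26, -29, 0], 0],
    [[-20, -22, 0], 0]
  ]
}}

```text
clock: 1.77
position: [0.5712, 0.1608, 0.2224]
ee_rot: [0.001, 0.813, -0.582, -0.004]
contact_force: [0.5, -0.5, 0.1]
width: 0.0846
```

Emit:
{"method": "carry_out", "body": {
  "series": [
    [[0, 0, 0], 5],
    [[0, 0, 0], 6],
    [[0, 0, 0], 6],
    [[0, 0, 0], 0]
  ]
}}

```text
clock: 2.1
position: [0.5737, 0.1701, 0.2185]
ee_rot: [0.002, 0.717, -0.697, -0.006]
contact_force: [-0.4, 0.4, 0.4]
width: 0.0849
```

```bash
python3 -c "
from h import *
to(.570,.149,.12,-88.2)
shot('side','side1');shot('top','top1')"
```

```text
pos [0.5737 0.1701 0.2185] toolx -88.3 F [-0.4  0.4  0.4] w 0.08493252958809504 t 2.1 q [0.17 0.32 1.47 0.01 1.36 1.71]
tilt [-0.0108  0.006  -0.9999] shift [21.6  3.2 98.4] turn -0.1
```

Emit:
{"method": "carry_out", "body": {
  "series": [
    [[7, 1, 20], 0],
    [[7, 1, 25], 0],
    [[6, 1, 25], 0],
    [[0, 0, 20], 0],
    [[0, 0, 5], 0],
    [[0, 0, 0], 0]
  ]
}}

```text
clock: 2.7
position: [0.5714, 0.1475, 0.1227]
ee_rot: [-0.001, 0.723, -0.691, -0.004]
contact_force: [0.1, 0.3, 0.0]
width: 0.0852
```

```bash
python3 -c "
from h import *
to(.570,.149,.008,-88.2)
d=shot('side','side2');e=shot('top','top2')
W=np.zeros((600,800,3),np.uint8);a=cv2.resize(d['frame'][150:290,220:360],(500,500));b=cv2.resize(e['frame'][200:300,240:340],(300,300))
W[:500,:500]=a;W[:300,500:]=b;cv2.imwrite('pics/crop2.png',W)"
```

```text
pos [0.5714 0.1475 0.1227] toolx -87.4 F [0.1 0.3 0. ] w 0.08521165225509354 t 2.7 q [0.13 0.38 1.63 0.01 1.13 1.65]
tilt [-0.0049  0.0065 -1.    ] shift [ -0.8   0.8 114.7] turn 0.8
```

View pics/crop2.png

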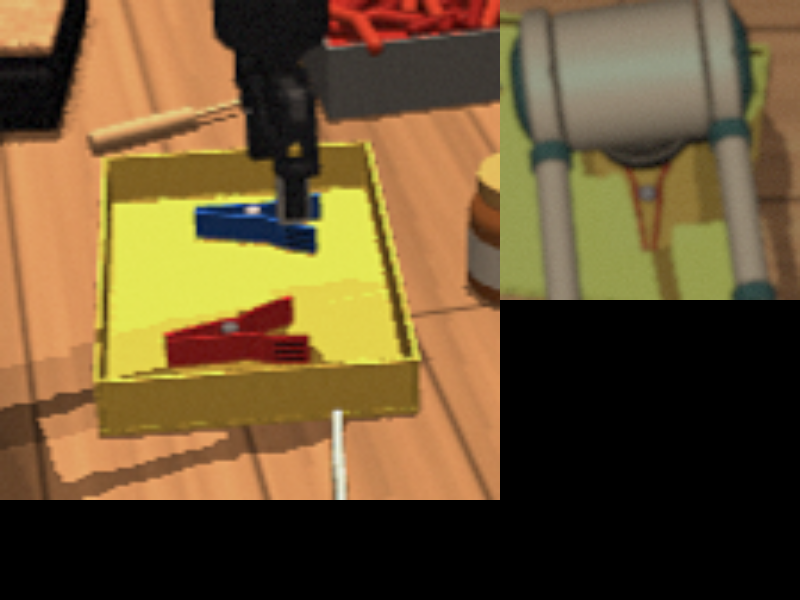

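Emit:
{"method": "carry_out", "body": {
  "series": [
    [[0, 0, 25], 0.8],
    [[0, 0, 25], 0],
    [[0, 0, 25], 0],
    [[0, 0, 20], 0],
    [[0, 0, 10], 0],
    [[0, 0, 0], 0]
  ]
}}

```text
clock: 3.3
position: [0.5841, 0.1508, 0.0278]
ee_rot: [-0.012, 0.719, -0.695, 0.005]
contact_force: [1.2, 0.8, 0.7]
width: 0.0849
```

```bash
python3 -c "
from h import *
to(.570,.149,.008,-88.2)
"
```

```text
pos [0.5841 0.1508 0.0278] toolx -88.02 F [1.2 0.8 0.7] w 0.08485653751701759 t 3.3 q [0.13 0.48 1.74 0.01 0.9  1.66]
tilt [ 0.0235  0.0107 -0.9997] shift [ 1.6 14.6 19.4] turn 0.18
```

Emit:
{"method": "carry_out", "body": {
  "series": [
    [[0, 7, 3], 0],
    [[0, 6, 6], 0],
    [[0, 1, 6], 0],
    [[0, 0, 3], 0],
    [[0, 0, 0], 0]
  ]
}}

```text
clock: 3.72
position: [0.573, 0.1514, 0.0136]
ee_rot: [-0.016, 0.72, -0.694, 0.008]
contact_force: [0.1, 0.4, -0.7]
width: 0.0852
```

```bash
python3 -c "
from h import *
to(.570,.149,.008,-88.2)
d=shot('side','side3');cv2.imwrite('pics/crop3.png',cv2.resize(d['frame'][150:290,220:360],(600,600)))
"
```

```text
pos [0.573  0.1514 0.0136] toolx -87.94 F [ 0.1  0.4 -0.7] w 0.08517316859293715 t 3.7167 q [0.14 0.48 1.79 0.01 0.84 1.66]
tilt [ 0.0331  0.0121 -0.9994] shift [2.3 3.3 5.4] turn 0.26
```

View pics/crop3.png

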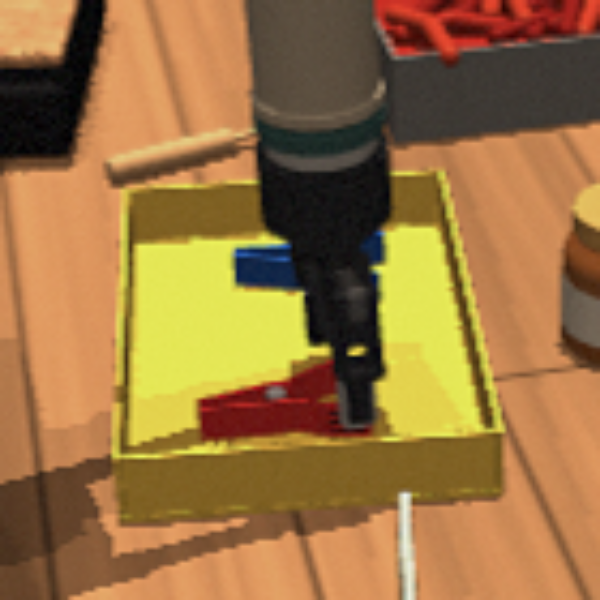

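Emit:
{"method": "carry_out", "body": {
  "series": [
    [[1, 2, 3], 0],
    [[1, 1, 2], 0],
    [[0, 0, 0], 0],
    [[0, 0, 0], 0],
    [[0, 0, 0], 0],
    [[0, 0, 0], 0]
  ],
  "fingers": 60,
  "squeeze": 20
}}

```text
clock: 4.27
position: [0.5716, 0.1491, 0.0093]
ee_rot: [-0.017, 0.719, -0.694, 0.009]
contact_force: [0.2, -0.2, 0.3]
width: 0.0599
```

```bash
python3 -c "
from h import *
to(.570,.149,.008,-88.2)
"
```

```text
pos [0.5716 0.1491 0.0093] toolx -87.95 F [ 0.2 -0.2  0.3] w 0.059911460063632606 t 4.2667 q [0.13 0.48 1.8  0.01 0.82 1.66]
tilt [ 0.0362  0.0124 -0.9993] shift [0.1 1.6 1.3] turn 0.25
```

Emit:
{"method": "carry_out", "body": {
  "series": [
    [[0, 1, 0], 0],
    [[0, 0, 0], 0],
    [[0, 0, 0], 0],
    [[0, 0, 0], 0],
    [[0, 0, 0], 0],
    [[0, 0, 0], 0],
    [[0, 0, 0], 0],
    [[0, 0, 0], 0]
  ],
  "fingers": 10,
  "squeeze": 22
}}

```text
clock: 4.93
position: [0.5736, 0.1496, 0.0124]
ee_rot: [-0.02, 0.719, -0.694, 0.011]
contact_force: [0.5, -0.5, 2.0]
width: 0.0224
```

```bash
python3 -c "
from h import *
to(.570,.149,.108,-88.2)
"
```

```text
pos [0.5736 0.1496 0.0124] toolx -87.94 F [ 0.5 -0.5  2. ] w 0.022402899468260788 t 4.9333 q [0.13 0.48 1.8  0.01 0.82 1.66]
tilt [ 0.0435  0.0134 -0.999 ] shift [ -0.7  -0.6 -95.7] turn 0.26
```

Emit:
{"method": "carry_out", "body": {
  "series": [
    [[0, 0, -8], 0],
    [[0, 0, -18], 0],
    [[0, 0, -25], 0],
    [[0, 0, -25], 0],
    [[0, 0, -25], 0],
    [[0, 0, -15], 0],
    [[0, 0, 0], 0]
  ]
}}

```text
clock: 5.52
position: [0.5655, 0.1475, 0.1321]
ee_rot: [-0.016, 0.719, -0.694, 0.008]
contact_force: [0.7, -0.0, 0.3]
width: 0.022
```

```bash
python3 -c "
from h import *
to(.574,.0,.13,-10)
d=shot('side','side4');e=shot('top','top4')
W=np.zeros((600,800,3),np.uint8);a=cv2.resize(d['frame'][130:270,220:360],(500,500));b=cv2.resize(e['frame'][200:300,240:340],(300,300))
W[:500,:500]=a;W[:300,500:]=b;cv2.imwrite('pics/crop4.png',W)"
```

```text
pos [0.5655 0.1475 0.1321] toolx -87.95 F [ 0.7 -0.   0.3] w 0.02200062443861033 t 5.5167 q [0.13 0.34 1.67 0.01 1.1  1.66]
tilt [ 0.0343  0.012  -0.9993] shift [147.7  -3.2   0.6] turn -77.95
```

View pics/crop4.png

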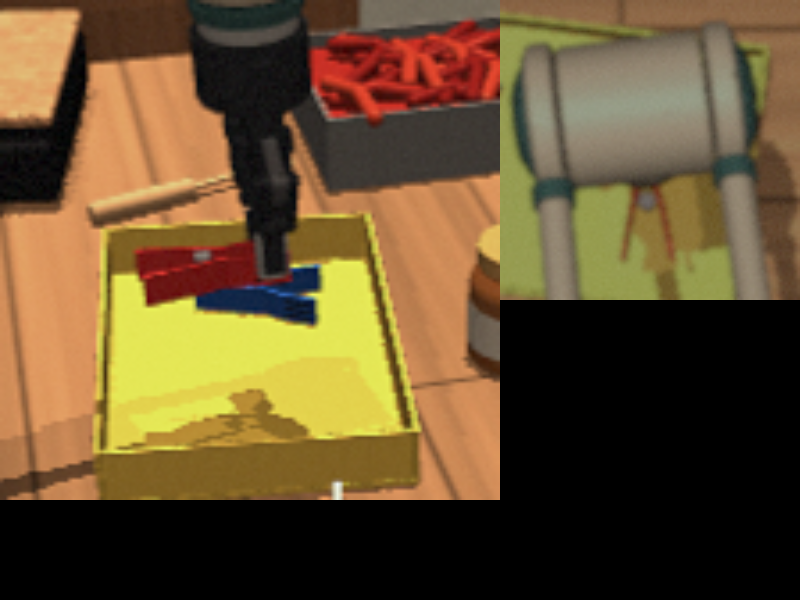

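Emit:
{"method": "carry_out", "body": {
  "series": [
    [[0, 0, 0], -5],
    [[0, 0, 0], -7],
    [[0, 0, 0], -7],
    [[0, 0, 0], -7],
    [[0, 0, 0], -7],
    [[0, 0, 0], -7],
    [[0, 0, 0], -7],
    [[0, 0, 0], -7],
    [[0, 0, 0], -7],
    [[0, 0, 0], -7]
  ]
}}

```text
clock: 6.45
position: [0.5511, 0.1455, 0.11]
ee_rot: [-0.003, 0.987, -0.159, -0.003]
contact_force: [0.7, 0.7, 0.3]
width: 0.0223
```

Emit:
{"method": "carry_out", "body": {
  "series": [
    [[0, 0, 0], -5],
    [[0, 0, 0], -3],
    [[0, 0, 0], 0]
  ]
}}

```text
clock: 6.7
position: [0.5468, 0.1449, 0.1036]
ee_rot: [-0.002, 0.996, -0.084, -0.009]
contact_force: [-0.2, -0.4, -0.5]
width: 0.0226
```

```bash
python3 -c "
from h import *
e=load('top4');f=[[240+(x-500)/3-.4,200+y/3-.4] for x,y in((645,200),(626,260),(669,258))]
X=onz(e,f,.148);print(X);t=(X[1]+X[2])/2;print(np.degrees(np.arctan2(*(t-X[0])[[1,0]])),np.linalg.norm(t-X[0]),np.linalg.norm(X[1]-X[2]))
to(.574,.0,.115,-10)
"
```

```text
[[0.5202966  0.14695256 0.148     ]
 [0.47657307 0.16074783 0.148     ]
 [0.47800366 0.12943536 0.148     ]]
-177.52235548239574 0.04304847791085317 0.03134513132566952
pos [0.5468 0.1449 0.1036] toolx -9.64 F [-0.2 -0.4 -0.5] w 0.02262698524760556 t 6.7 q [0.13 0.37 1.7  0.01 1.08 0.3 ]
tilt [-0.0176  0.0055 -0.9998] shift [ 50.9 138.3 -12.6] turn 0.36
```

Emit:
{"method": "carry_out", "body": {
  "series": [
    [[7, 12, -4], 0],
    [[8, 22, -4], 0],
    [[8, 26, -4], 0],
    [[8, 26, -4], 0],
    [[8, 26, -3], 0],
    [[6, 18, -3], 0],
    [[2, 4, -1], 0],
    [[0, 0, 0], 0]
  ]
}}

```text
clock: 7.37
position: [0.5683, -0.0057, 0.1187]
ee_rot: [0.0, 0.996, -0.088, -0.016]
contact_force: [-0.0, 0.1, -0.9]
width: 0.0222
```

```bash
python3 -c "
from h import *
to(.574,.0,.115,-10)
d=shot('side','side5');e=shot('top','top5')
W=np.zeros((600,800,3),np.uint8);a=cv2.resize(d['frame'][180:380,260:380],(360,600));b=cv2.resize(e['frame'][200:310,330:500][:,:],(440,285))
W[:,:360]=a;W[:285,360:]=b;cv2.imwrite('pics/crop5.png',W)"
```

```text
pos [ 0.5683 -0.0057  0.1187] toolx -10.12 F [-0.   0.1 -0.9] w 0.022163019475463137 t 7.3667 q [-0.13  0.37  1.67 -0.    1.14  0.05]
tilt [-0.032   0.0028 -0.9995] shift [ 4.7 -6.6  3.5] turn -0.12
```

View pics/crop5.png

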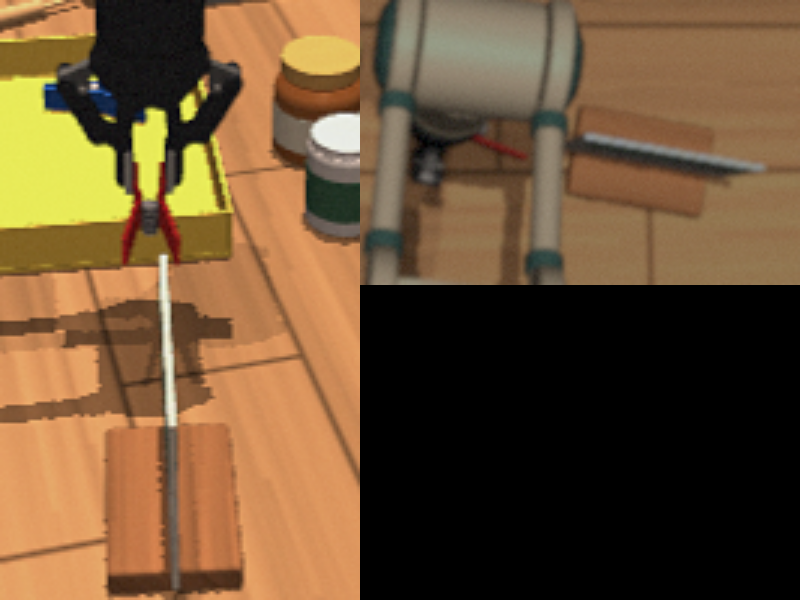

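```bash
python3 -c "
from h import *
d=load('side5');q=lambda L:[[260+x/3-.4,180+y/3-.4] for x,y in L]
print('card top',onz(d,q([(163,257),(176,590)])[:1],.155))
print('tips bottoms',onz(d,q([(125,264),(179,262)]),.111),'pivot top',onz(d,q([(151,208)]),.136))
print(proj(d,[[.550,-.135,.155],[.522,-.293,.155],[.550,-.135,.11]]), (proj(d,[[.550,-.135,.155]])-[260,180])*3)
"
```

```text
card top [[ 0.55021014 -0.13830326  0.155     ]]
tips bottoms [[ 0.53469475 -0.08203855  0.111     ]
 [ 0.57140446 -0.08891352  0.111     ]] pivot top [[ 0.55936513 -0.05544509  0.136     ]]
[[313.46258146 264.29211081]
 [317.28173808 321.88425107]
 [313.96075781 282.43367983]] [[160.38774437 252.87633242]]
```

Emit:
{"method": "carry_out", "body": {
  "series": [
    [[3, 0, -1], 0],
    [[2, 4, -1], 0],
    [[1, 10, -1], 0],
    [[1, 12, -1], 0],
    [[1, 12, -1], 0],
    [[0, 8, -1], 0],
    [[0, 2, 0], 0],
    [[0, 0, 0], 0]
  ]
}}

```text
clock: 8.13
position: [0.5662, -0.0535, 0.1241]
ee_rot: [-0.001, 0.996, -0.085, -0.018]
contact_force: [-1.2, 0.7, 0.1]
width: 0.0222
```

```bash
python3 -c "
from h import *
to(.562,-.0685,.115,-10)
d=shot('side','side6')
cv2.imwrite('pics/crop6.png',cv2.resize(d['frame'][190:310,260:380],(600,600),interpolation=cv2.INTER_CUBIC))"
```

```text
pos [ 0.5662 -0.0535  0.1241] toolx -9.7 F [-1.2  0.7  0.1] w 0.02224194689476517 t 8.1333 q [-0.21  0.36  1.65 -0.    1.16 -0.04]
tilt [-0.0351  0.0042 -0.9994] shift [-1.3 15.5  9.2] turn 0.3
```

View pics/crop6.png

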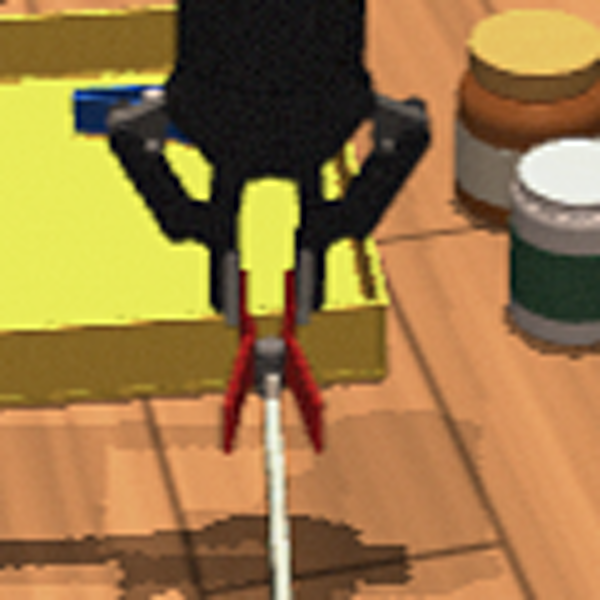

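```bash
python3 -c "
from h import *
d=load('side6');q=lambda L:[[260+x/5-.4,190+y/5-.4] for x,y in L]
print('card top',onz(d,q([(272,376)]),.155))
B=onz(d,q([(227,451),(319,451)]),.116);print('tips bottoms',B,B.mean(0))
T=onz(d,q([(231,405),(325,404)]),.140);print('tips tops',T,T.mean(0), 'pivot',onz(d,q([(272,342)]),.141))
E=np.array([.550,-.1365]);u=np.array([.174,.985]);n=np.array([.985,-.174])
for m in(B.mean(0),T.mean(0)):print('overlap mm',(E-m[:2])@u*1000,'lateral',(m[:2]-E)@n*1000)
"
```

```text
card top [[ 0.55065823 -0.13686194  0.155     ]]
tips bottoms [[ 0.53304039 -0.1298533   0.116     ]
 [ 0.56849303 -0.13875902  0.116     ]] [ 0.55076671 -0.13430616  0.116     ]
tips tops [[ 0.53503475 -0.13174009  0.14      ]
 [ 0.57084867 -0.14008592  0.14      ]] [ 0.55294171 -0.13591301  0.14      ] pivot [[ 0.55931794 -0.09598255  0.141     ]]
overlap mm -2.294343782525394 lateral 0.3734815656954211
overlap mm -1.0900468489274744 lateral 2.7954476471729808
```

Emit:
{"method": "carry_out", "body": {
  "series": [
    [[-1, 3, 1], 0],
    [[0, 5, 2], 0],
    [[0, 6, 2], 0],
    [[0, 5, 1], 0],
    [[0, 3, 0], 0],
    [[0, 0, 0], 0]
  ]
}}

```text
clock: 8.68
position: [0.5604, -0.0762, 0.1173]
ee_rot: [-0.001, 0.996, -0.084, -0.018]
contact_force: [-0.1, 0.1, 0.1]
width: 0.0225
```

```bash
python3 -c "
from h import *
to(.562,-.075,.115,-10)
d=shot('side','side7')
cv2.imwrite('pics/crop7.png',cv2.resize(d['frame'][190:310,260:380],(600,600),interpolation=cv2.INTER_CUBIC))"
```

```text
pos [ 0.5604 -0.0762  0.1173] toolx -9.65 F [-0.1  0.1  0.1] w 0.02249604565479631 t 8.6833 q [-0.26  0.37  1.67 -0.    1.14 -0.08]
tilt [-0.0359  0.0048 -0.9993] shift [ 1.5 -1.5  2.2] turn 0.35
```

View pics/crop7.png

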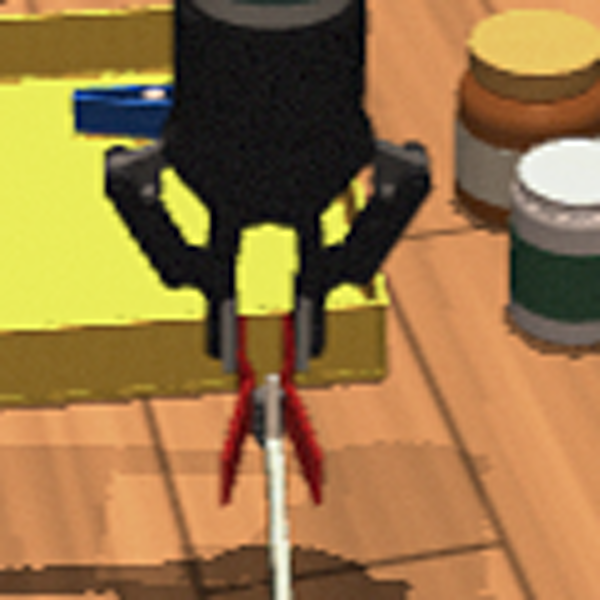

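```bash
python3 -c "
from h import *
d=load('side7');q=lambda L:[[260+x/5-.4,190+y/5-.4] for x,y in L]
E=np.array([.550,-.1365]);u=np.array([.174,.985]);n=np.array([.985,-.174])
for z,L in((.109,[(225,503),(319,503)]),(.133,[(229,455),(324,453)])):
  P=onz(d,q(L),z)[:,:2];print(z,'overlap mm',(E-P)@u*1000,'lateral',(P-E)@n*1000)
print(onz(d,q([(272,376)]),.155))
e=shot('top','top7');cv2.imwrite('pics/crop7t.png',cv2.resize(e['frame'][225:285,370:500],None,fx=5,fy=5,interpolation=cv2.INTER_CUBIC))"
```

```text
0.109 overlap mm [20.08335437 22.68650515] lateral [-19.47002743  17.17720563]
0.133 overlap mm [20.344251   21.71916161] lateral [-17.15963854  19.41354819]
[[ 0.55065823 -0.13686194  0.155     ]]
```

View pics/crop7t.png

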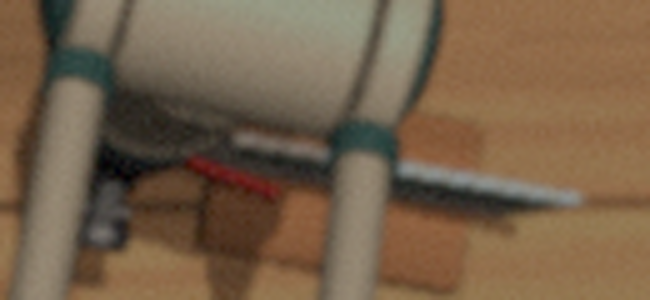

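```bash
python3 -c "
from h import *
to(.562,-.075,.115,-10);print(np.abs(manip.get_state()['qd']).max())
print(manip.sign_off())"
```

```text
pos [ 0.5605 -0.0757  0.1173] toolx -9.64 F [-0.2  0.8 -0.8] w 0.02250916255860534 t 8.7833 q [-0.25  0.37  1.67 -0.    1.14 -0.08]
tilt [-0.0357  0.0052 -0.9993] shift [ 1.5 -0.9  2.3] turn 0.36
0.006353858742850246
the job is handed in; nothing more can be done
None
```

I gripped the red clip by its tails at 22 N, which squeezed it fully open, and lifted it out of the tub. Its jaws are now around the price card's left upright edge, the one nearest the tub. I handed the job in at about 8.8 s with the clip still held there.

**Last checks:**
- **Fit:** the jaws overlap the edge by about 20 mm. The card is centred between them to within 1–2 mm.
- **Contact:** the card's corner was in the same place in the last two side views. The force reading was about 1 N, which is noise level, and the arm was practically still.
- **Grip:** the finger opening was 22.5 mm, slightly under the 24 mm expected with the clip fully open. An earlier view showed the jaw tips 31 mm apart, against about 32 mm fully open.

**Disagreements:**
- The tool was tilted about 2° from vertical.
- The two cameras disagreed by several millimetres on how far behind the pivot the tails are held. The top view gave about 43 mm against the 38 mm planned.
- In the last top view the arm hid part of the clip, so the fit rests on the side view.
- I didn't re-measure the bystanders at the end. The blue clip and the two jars in the final side view looked unmoved.

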